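Rack the short punch, hold the long punch home in the sprung stamping jig

ROBOT

A 6-joint arm with a two-finger parallel gripper is mounted at the origin on the work surface. World frame = base frame: x ahead of the robot, y to its left, z up, the work surface at z = 0. Lengths are in m, angles in rad, forces in N, time in s.
With the tool pointing down it reaches from about 0.375 to 0.9 m from the base axis. Payload 3.1 kg.
Tool frame: the origin (TCP) lies on the centre line of the jaws, within the pads' length; the fingertips stand 19 mm ahead of it and the grasp point (between the pads) is the TCP; z points along the fingers, y is the line along which they close (so a half turn about z gives the same grasp; the last joint's range is limited). The gripper opens to 85 mm and grips with 20 to 120 N. Pads are 22 mm wide; open, the fingers measure 114 mm over their backs; the gripper's body (76 mm by 85 mm) begins 54 mm behind the grasp point. The pads swing forward as they close: fully open they stand 13 mm farther back than shut.
Start: joints at [1.155, 0.527, 1.433, -0, 1.181, -0.178], TCP at [0.147, 0.607, 0.25] pointing down, gripper open.
Joint ranges: [-3.08, 3.08], [-0.75, 2.2], [0.22, 2.44], [-1.43, 4.57], [0, 2.65], [-2.85, 2.85]. Speed limits (rad/s): [2.79, 2.79, 3.14, 3.14, 3.14, 3.14].

INTERFACE

Orientations are given as a unit quaternion [x, y, z, w].
In Python, from station import manip gives the robot as it stands.
- The arm moves only by the tool servo_tool, never from a script. Its argument "rows" is a list that holds one entry, the list of rows, each a list of 7 numbers: the turn, a rotation vector about the tool's x, y, z in degrees, then the shift along the tool's x, y, z in m, then the gripper command: -1 is shut, 1 is fully open, values between are in proportion. In form: [[[wx, wy, wz, tx, ty, tz, jaw], ...]]. A call has 1 to 8 rows; each row shifts and turns the commanded pose from where the row before left it, along the tool's axes as they then stand; what a row does not reach is not made up. A row lasts 1/12 s, in which the tool goes at most 41.7 mm and 7.16 degrees, less where a joint would pass 70% of its speed; a pose out of reach is approached as far as the arm can. A call is refused whole if a number of a shift passes 0.0417 or a number of a turn 7.16, either way. A call with a gripper value outside its range is refused whole. The fingers move at their own pace and stop on an object; "squeeze" is the grip in N (left out, the last holds). Time passes only in rows, so rows that do not move let the fingers close. It gives the time, the measured TCP pose, the force, the opening and the grip force at its end, in the units of the state.
- manip.sense(): the state, without advancing time (a new reading comes with each control period).
- manip.snapshot(name): name is "scene" or "top" or "wrist"; returns the picture (420x560x3 uint8, blue, green, red); there is no depth.
- manip.camera_info(name): a dict with "K" (3x3 intrinsics, pixels), "camera_from_world" (4x4, takes a point from world to camera coordinates). Camera axes: x right, y down, z forward; pixel columns grow to the right and rows downward; lengths in m; the calibration is good to about 2 mm. A picture is of the moment at which its call begins: read the wrist's pose just before it. camera_info takes no time and is no camera call; for the wrist camera it gives the pose at the moment of the call.
- manip.sign_off(): hands the job in; it is judged then, once.
The state is a dict: "t": time; "q": joint angles; "qd": joint speeds; "tau": joint torques, N m; "tcp_pos": TCP position; "tool_rot": TCP orientation; "force": force on the tool from outside, world axes, zero at the start; "ft_torque": the same for the moment, N m; "finger_gap": opening from 0.0 (shut) to 1.0 (fully open); "gripper_force": force on a finger pad.
Only numpy, scipy, OpenCV 4.12 (cv2) and the standard library are available. Lean on these libraries where they do the work, as an engineer would, in place of code of your own. Each camera call takes 0.05 s, during which the arm holds its last target. There are 200 camera calls.

TASK

Two steel punches stand in the small wooden stand. Put the short one away in the empty hole of the rack's row of short punches and let go of it; then put the long one nose down into the hole of the stamping jig, press it against the sprung anvil until its collar sits fully home on the guide plate, and finish while still holding it pressed there. Do not knock the copper plate, hammer, jar or phone about.

Things in the scene. Friction and masses are not known exactly. Their poses are not given: they have to be found in the camera images.
- punch_short: the short punch, loose, steel, about 0.18 kg, 93 mm long: nose 8 mm wide at the tip, tapering out to the round 14 mm shank over 10 mm; collar 30 mm wide, 8 mm thick; above it a round head 18 mm wide, 45 mm tall, to grip. Origin at the tip of the nose, z up to the head. Collar underside 40 mm above the tip, head from 48 to 93 mm. Starts upright in either hole of the stand
- punch_long: the long punch, loose, steel, about 0.22 kg, 123 mm long: nose 8 mm wide at the tip, tapering out to the round 14 mm shank over 10 mm; collar 30 mm wide, 8 mm thick; above it a round head 18 mm wide, 45 mm tall, to grip. Origin at the tip of the nose, z up to the head. Collar underside 70 mm above the tip, head from 78 to 123 mm. Starts upright in the stand's other hole
- punch_long_collar (a point): centre of the underside of the long punch's collar, 70 mm above its tip
- stand: fixed wooden block 60 (x) x 140 (y) x 40 (z) mm, origin at the centre of its underside on the bench. Two blind holes 16.5 mm wide and 30 mm deep at y = +40 and -40 mm, each holding one loose punch (either way round), tips 10 mm above the bench
- rack: fixed wood block 130 (x) x 160 (y) x 40 mm, origin centre of underside, left or right of the stand. Row at x = -38 mm: short punches; row at x = +38 mm: long ones. Fixed punches at y = 0 and +52 mm (tops 103 and 133 mm above the bench); in each row an empty blind hole at y = -52 mm, 16.5 mm wide, 30 mm deep: a punch in it has its tip 10 mm above the bench
- short_row_gap (a point): centre of the mouth of the empty hole in the rack's row of short punches, at the block's top face 40 mm above the bench
- long_row_gap (a point): centre of the mouth of the empty hole in the row of long punches (wrong place for the short punch), 40 mm above the bench
- jig: fixed stamping jig on the side of the stand opposite the rack: green base 80 (x) x 110 (y) x 12 mm, two columns, steel guide plate 60 (x) x 110 (y) x 20 mm with its top face 100 mm above the bench and a chamfered through hole 16.5 mm wide in its middle. Origin: centre of the base underside. Two 4 mm screw heads at opposite corners of the plate
- jig_seat (a point): centre of the mouth of the jig's hole at the guide plate's top face, 100 mm above the bench: where the collar's underside lies when the punch is fully home
- anvil (a joint): travel of the sprung anvil under the guide plate (28 mm disc, copper blank on it), m: 0 up, grows as pressed down, at most 0.020. At 0 its top is 54 mm below the guide plate's top. Pushes up with about 6 N at 0 plus 0.35 N per mm. With the long punch's collar home it reads 0.016 (11.5 N); released, it lifts the long punch again
- copper_plate: bystander: loose round embossed copper plate 176 mm across, up to 27 mm high, origin at the centre of its underside
- hammer: bystander: loose hammer 240 mm long, lying on the bench
- jar: bystander: loose jar 60 mm across, 110 mm tall, origin at the centre of its underside
- phone: bystander: loose phone 150 x 72 x 9 mm, lying flat, origin at the centre of its underside
Mind the look-alikes: they are no part of the job. Leave any red or turquoise look-alike of the punch_long alone.

How it is judged:
On the way, in this order (a step that is already met when the one before it is completed fails the run):
1. the short punch stands in the empty hole of the short row, let go (horizontal distance between punch_short and short_row_gap below 0.005 m and z of punch_short in the frame of rack below 0.014 m and angle between punch_short's own z axis and vertical below 0.14 rad and contact force between the fingers and punch_short below 0.1 N), for 0.2 s.
2. the long punch is pressed home in the jig, its collar on the guide plate (horizontal distance between punch_long_collar and jig_seat below 0.004 m and z of punch_long_collar in the frame of jig between 0.095 and 0.102 m and value of joint anvil above 0.0135 m and angle between punch_long's own z axis and vertical below 0.1 rad and contact force between the fingers and punch_long above 2 N), for 0.3 s.
At the end, for the whole second after the job is handed in: Short punch let go in the short row's empty hole (5 mm off axis, 4 mm off its floor, 0.14 rad tilt allowed); long punch upright (0.10 rad) in the jig, collar within 2 mm of the guide plate and 4 mm of the hole's centre, anvil down over 13.5 mm, held by the fingers (over 2 N) for the last second (all of step 1 and all of step 2); the arm keeps its last pose, push and grip.
It fails at once if the copper plate was knocked (moved more than 30 mm) (distance of copper_plate from where it was at the start of the episode above 0.03 m).
It fails at once if the hammer was knocked (moved more than 30 mm) (distance of hammer from where it was at the start of the episode above 0.03 m).
It fails at once if the jar was knocked (moved more than 30 mm) (distance of jar from where it was at the start of the episode above 0.03 m).
It fails at once if the phone was knocked (moved more than 30 mm) (distance of phone from where it was at the start of the episode above 0.03 m).
It also fails if it takes over 54 s, if anything falls off the work surface, if the arm or the gripper's body presses on something with over 40 N, if the wrist force passes 120 N, or if a joint passes its speed limit or range.

## Working session

There is one attempt and no reset: what is moved stays moved. The work goes in short steps, Python scripts to look and compute and a tool call to move; the robot and the scene stay as the last step left them, time stands still between calls to the robot, and variables do not carry over. Pictures are saved under pics/ and viewed, at most 10 in all, crops included, and the job is handed in when it is done.

Besides the shell and the picture viewer there is one more tool, called as a command line: name --argument value ..., lists and objects as JSON in quotes. servo_tool: Moves the arm, as the interface text tells. Its arguments: {"type":"object","properties":{"rows":{"type":"array","items":{"type":"array","items":{"type":"array","items":{"type":"number"}}}},"squeeze":{"type":"number"}},"required":["rows"]}

```bash
mkdir -p pics
cat > h.py <<'E'
import numpy as np, cv2
from station import manip
def ray(name,u,v,z,info=None):
    i=info or manip.camera_info(name);K=np.array(i["K"]);T=np.array(i["camera_from_world"])
    R=T[:3,:3];c=-R.T@T[:3,3];d=R.T@np.linalg.inv(K)@[u,v,1]
    return c+d*(z-c[2])/d[2]
def proj(name,p,info=None):
    i=info or manip.camera_info(name);K=np.array(i["K"]);T=np.array(i["camera_from_world"])
    q=K@(T[:3,:3]@np.array(p)+T[:3,3]);return q[:2]/q[2]
E
python3 - <<'E'
from h import *
s=manip.sense();print(s)
a=manip.snapshot("top");b=manip.snapshot("scene")
cv2.imwrite("pics/top.png",a);cv2.imwrite("pics/scene.png",b)
for n in("top","scene"):
    i=manip.camera_info(n);T=np.array(i["camera_from_world"]);print(n,np.round(i["K"],1).tolist(),-T[:3,:3].T@T[:3,3])
E
```

```text
{'t': 0.0, 'q': array([ 1.15449493e+00,  5.28471848e-01,  1.43393754e+00,  2.50909913e-05,
        1.18146109e+00, -1.78512970e-01]), 'qd': array([-0.0004014 , -0.00028344,  0.00196936, -0.00242923, -0.00052072,
       -0.00077751]), 'tau': array([-1.60455351e-03, -4.42346442e+01, -1.78030711e+01, -1.58559210e-04,
        8.19886685e-03,  4.90463307e-06]), 'tcp_pos': array([0.14690243, 0.60676036, 0.24931892]), 'tool_rot': array([ 1.18618962e-01,  9.92939195e-01, -1.08551192e-03, -3.44840658e-04]), 'force': array([ 0.28280934, -0.53840176,  0.01386129]), 'ft_torque': array([-0.03869215, -0.02625455, -0.03328888]), 'gripper_force': 0.0, 'finger_gap': 0.9931977722580029}
top [[455.2, 0.0, 278.4], [0.0, 455.2, 210.0], [0.0, 0.0, 1.0]] [0.34580395 0.00381271 1.43382141]
scene [[379.3, 0.0, 291.7], [0.0, 379.3, 212.6], [0.0, 0.0, 1.0]] [1.15434953 0.64311282 0.69875126]
```

View pics/top.png

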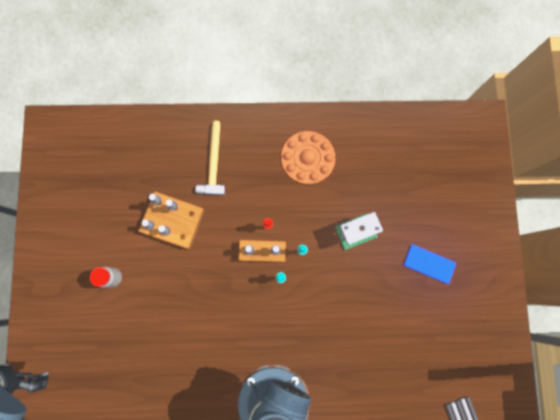

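View pics/scene.png

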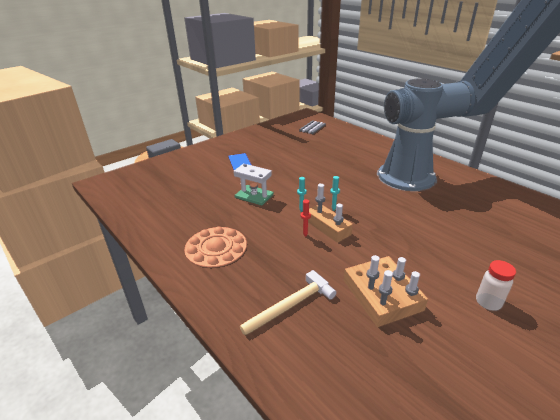

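The top view shows the rack at left (170,220), the stand at (262,250), the jig at (360,230), the jar at (105,277) and the hammer at (215,160). The copper plate is at (308,157) and the phone at (430,263). Candidates for the loose punches are grey (249,250) and grey (276,250) in the stand. The red one (268,224) and the turquoise ones (302,250) and (281,278) stand outside it and are look-alikes. I'll confirm with one crop.

Run:
```python
from h import *
a=cv2.imread("pics/top.png");b=cv2.imread("pics/scene.png")
c=np.vstack([a[185:295,130:390],b[155:240,225:485]])
cv2.imwrite("pics/crop.png",cv2.resize(c,None,fx=3,fy=3,interpolation=cv2.INTER_CUBIC))
hsv=cv2.cvtColor(a,cv2.COLOR_BGR2HSV)
def blobs(m,lo,nm,z):
    n,l,s,ce=cv2.connectedComponentsWithStats(m.astype(np.uint8))
    for k in range(1,n):
        if s[k,4]>=lo and 120<ce[k][0]<400 and 180<ce[k][1]<290: print(nm,s[k].tolist(),ce[k].round(1),ray("top",*ce[k],z)[:2].round(4))
H,S,V=cv2.split(hsv)
blobs((S<60)&(V>120),8,"grey",0.11)
wood=(H>8)&(H<22)&(S>100)&(V>130)
blobs(wood,200,"wood",0.04)
blobs((H>45)&(H<85)&(S>70),50,"green",0.012)
n,l,s,ce=cv2.connectedComponentsWithStats(cv2.morphologyEx(wood.astype(np.uint8),cv2.MORPH_CLOSE,np.ones((9,9))))
for k in range(1,n):
    if s[k,4]>500 and ce[k][1]<290 and ce[k][1]>180:
        r=cv2.minAreaRect(np.argwhere(l==k)[:,::-1].astype(np.float32));print(r,[ray("top",*p,0.04)[:2].round(3).tolist() for p in cv2.boxPoints(r)])
```

```text
grey [195, 184, 30, 11, 285] [210.1 189. ] [0.6316 0.1735]
grey [148, 193, 13, 12, 92] [154.1 198.3] [0.6063 0.3377]
grey [166, 200, 11, 10, 79] [171.1 204.4] [0.5871 0.2876]
grey [340, 212, 43, 33, 880] [360.9 227.6] [ 0.5086 -0.2693]
grey [141, 220, 13, 10, 89] [147.3 224. ] [0.5302 0.3555]
grey [158, 226, 12, 9, 81] [163.6 229.8] [0.5125 0.3079]
grey [244, 245, 10, 9, 65] [248.7 249.4] [0.4507 0.061 ]
grey [271, 245, 10, 9, 61] [275.6 249.4] [ 0.4492 -0.0172]
wood [7, 38, 553, 336, 119773] [273.5 231.3] [ 0.5106 -0.0128]
green [342, 235, 35, 14, 113] [355.9 241.9] [ 0.4757 -0.2713]
((283.0, 228.5), (381.0, 552.0), 90.0) [[1.162, 0.847], [1.146, -0.983], [-0.055, -0.836], [-0.014, 0.757]]
```

View pics/crop.png

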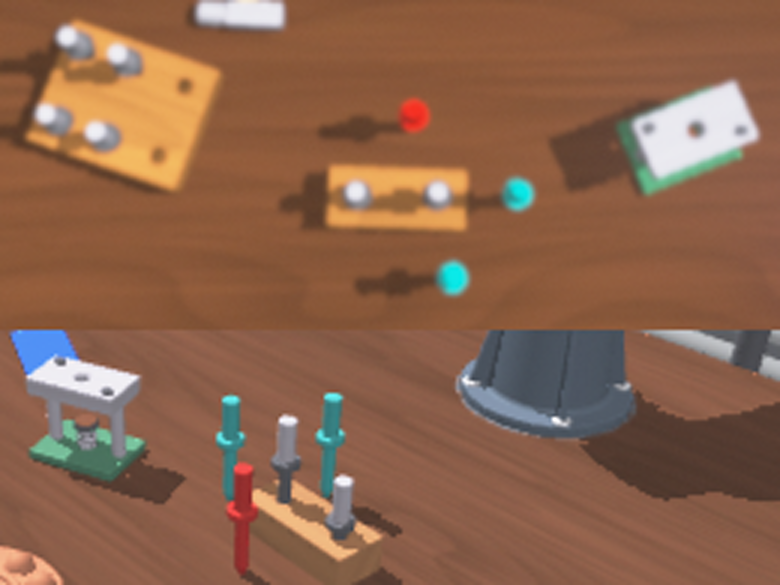

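The crop confirms it. In the stand, the left punch (249,249) is the short one, with its collar low on the wood. The right one (276,249) is the long one, with its shank visible. The red and turquoise ones stand free, so they are look-alikes. The rack's empty holes are at (192,213) and (183,237). The fixed punches lie on the +y side, so the short row is the one nearer the robot, which makes (183,237) the target. The jig hole is at (362,228).

Run:
```python
from h import *
for n,u,v,z in[("short",249,248.3,.103),("long",276,248.3,.133),("gapS",182.7,236.7,.04),("gapL",191.7,213.3,.04),("jig",361.7,228.3,.1),("jscrewA",346,227.5,.1),("jscrewB",376.7,228.3,.1)]: print(n,ray("top",u,v,z)[:2].round(4))
i=manip.camera_info("wrist");T=np.array(i["camera_from_world"]);print(np.round(i["K"],1).tolist(),(-T[:3,:3].T@T[:3,3]).round(3),T.round(2).tolist())
```

```text
short [0.4545 0.0604]
long [ 0.4506 -0.0179]
gapS [0.4989 0.2654]
gapL [0.571  0.2387]
jig [ 0.5078 -0.2735]
jscrewA [ 0.511  -0.2269]
jscrewB [ 0.507  -0.3181]
[[300.6, 0.0, 275.0], [0.0, 300.6, 212.2], [0.0, 0.0, 1.0]] [0.064 0.627 0.372] [[0.23, 0.97, -0.0, -0.62], [0.92, -0.22, 0.33, -0.04], [0.32, -0.08, -0.95, 0.38], [0.0, 0.0, 0.0, 1.0]]
```

servo_tool --rows '[[[0,0,0,-0.0267,-0.0287,0,0],[0,0,0,-0.0267,-0.0287,0,0],[0,0,0,-0.0267,-0.0287,0,0],[0,0,0,-0.0267,-0.0287,0,0],[0,0,0,-0.0267,-0.0287,0,0],[0,0,0,-0.0267,-0.0287,0,0],[0,0,0,-0.0267,-0.0287,0,0],[0,0,0,-0.0267,-0.0287,0,0]]]'

```text
t: 0.77
tcp_pos: [0.3009, 0.3322, 0.2501]
tool_rot: [0.118, 0.993, -0.0, -0.0]
force: [0.2, 0.4, -0.9]
finger_gap: 0.501
gripper_force: 0.0
```

servo_tool --rows '[[[0,0,0,-0.0267,-0.0287,0,0],[0,0,0,-0.0267,-0.0287,0,0],[0,0,0,-0.0267,-0.0287,0,0],[0,0,0,-0.0267,-0.0287,0,0],[0,0,0,-0.0267,-0.0287,0,0],[0,0,0,-0.0267,-0.0287,0,0],[0,0,0,-0.0267,-0.0287,0,0],[0,0,0,-0.0267,-0.0287,0,0]]]'

```text
t: 1.43
tcp_pos: [0.4545, 0.0586, 0.2502]
tool_rot: [0.119, 0.993, 0.0, -0.0]
force: [0.9, 1.2, 0.2]
finger_gap: 0.499
gripper_force: 0.0
```

servo_tool --rows '[[[0,0,7,0,0,0,0],[0,0,7,0,0,0,0],[0,0,7,0,0,0,0],[0,0,7,0,0,0,0],[0,0,7,0,0,0,0],[0,0,7,0,0,0,0],[0,0,7,0,0,0,0]]]'

```text
t: 2.02
tcp_pos: [0.4539, 0.0605, 0.25]
tool_rot: [0.522, 0.853, -0.0, -0.0]
force: [1.2, -0.1, 0.3]
finger_gap: 0.498
gripper_force: 0.0
```

servo_tool --rows '[[[0,0,7,0,0,0,0],[0,0,7,0,0,0,0],[0,0,7,0,0,0,0],[0,0,7,0,0,0,0],[0,0,7,0,0,0,0],[0,0,7,0,0,0,0],[0,0,6,0,0,0,0],[0,0,0,0,0,0,0]]]'

```text
t: 2.68
tcp_pos: [0.4539, 0.0605, 0.2501]
tool_rot: [0.823, 0.568, -0.0, -0.0]
force: [0.3, 0.4, 0.4]
finger_gap: 0.5
gripper_force: 0.0
```

Run:
```python
from h import *
import json
s=manip.sense();i=manip.camera_info("wrist")
a=manip.snapshot("wrist")
cv2.imwrite("pics/w1.png",a);np.savez("w1.npz",K=i["K"],camera_from_world=i["camera_from_world"])
print(s["t"],s["tcp_pos"],s["tool_rot"],s["q"].round(2),s["finger_gap"])
for p in[(.4545,.0604,.103),(.4506,-.0179,.133)]:print(proj("wrist",p))
```

```text
2.6833 [0.45391192 0.06053305 0.25007917] [ 8.22743703e-01  5.68412413e-01 -2.73146061e-04 -2.29542011e-04] [-0.11  0.3   1.84 -0.    1.    0.25] 0.4996424334228522
[277.12392012 202.55624864]
[302.70603319 289.2431224 ]
```

View pics/w1.png

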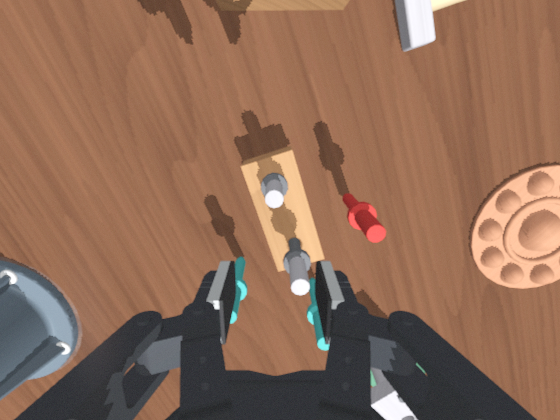

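The wrist view shows the short punch's head top at (275,199) and the long one's at (300,286). The look-alikes are at (375,232) in red and around (232,312) and (322,340) in turquoise. The fingers are clear of everything.

Run:
```python
from h import *
a=cv2.imread("pics/w1.png");f=np.load("w1.npz");H,S,V=cv2.split(cv2.cvtColor(a,cv2.COLOR_BGR2HSV))
m=((S<40)&(V>205)).astype(np.uint8)
n,l,s,c=cv2.connectedComponentsWithStats(m)
for k in range(1,n):
    if s[k,4]>30: print(s[k],c[k].round(1),ray("",*c[k],.103,f).round(4),ray("",*c[k],.133,f).round(4))
# stand block via wood orange
m=((H>8)&(H<20)&(S>110)&(V>165)).astype(np.uint8);m=cv2.morphologyEx(m,cv2.MORPH_OPEN,np.ones((5,5)))
n,l,s,c=cv2.connectedComponentsWithStats(m)
for k in range(1,n):
    if s[k,4]>500: 
        r=cv2.minAreaRect(np.argwhere(l==k)[:,::-1].astype(np.float32));print(s[k],[ray("",*p,.04,f)[:2].round(4).tolist() for p in cv2.boxPoints(r)],ray("",*r[0],.04,f)[:2])
```

```text
[ 405    0   43   48 1186] [420.7  20.7] [0.6108 0.1596 0.103 ] [0.5965 0.1574 0.133 ]
[265 190  19  18 266] [273.9 198.7] [0.4529 0.065  0.103 ] [0.4562 0.0733 0.133 ]
[  4 271  13  13  82] [ 11.4 276.6] [0.171  0.0821 0.103 ] [0.2057 0.0885 0.133 ]
[291 279  19  17 242] [299.9 286.8] [ 0.4445 -0.0337  0.103 ] [ 0.4487 -0.0144  0.133 ]
[213 300   6   9  45] [215.9 303.9] [ 0.354  -0.0222  0.103 ] [ 0.3683 -0.0042  0.133 ]
[ 61 343   9  12  64] [ 65.3 348.7] [ 0.1701 -0.017   0.103 ] [0.2049 0.0005 0.133 ]
[371 391  44  29 680] [391.6 407.5] [ 0.4935 -0.2352  0.103 ] [ 0.4923 -0.1935  0.133 ]
[271   0  78  11 715] [[0.5125, 0.2308], [0.5803, 0.2052], [0.578, 0.1974], [0.5096, 0.2233]] [0.54512592 0.2141855 ]
[ 34  95  50  86 779] [[0.2472, 0.239], [0.2609, 0.2399], [0.2574, 0.1464], [0.2424, 0.1449]] [0.25211325 0.19467455]
```

servo_tool --rows '[[[0,0,0,0.002,-0.001,0.024,0],[0,0,0,0,0,0.024,0],[0,0,0,0,0,0.024,0],[0,0,0,0,0,0.024,0],[0,0,0,0,0,0.024,0],[0,0,0,0,0,0.024,0],[0,0,0,0,0,0.024,0],[0,0,0,0,0,0,0]]]' --squeeze 40

```text
t: 3.4
tcp_pos: [0.4517, 0.0628, 0.0789]
tool_rot: [0.822, 0.57, -0.003, -0.003]
force: [0.1, 0.0, -0.3]
finger_gap: 0.501
gripper_force: 0.0
```

servo_tool --rows '[[[0,0,0,0,0,0,-1],[0,0,0,0,0,0,-1],[0,0,0,0,0,0,-1],[0,0,0,0,0,0,-1],[0,0,0,0,0,0,-1],[0,0,0,0,0,0,-1]]]'

```text
t: 3.9
tcp_pos: [0.4544, 0.0627, 0.0831]
tool_rot: [0.822, 0.569, 0.001, 0.001]
force: [-1.5, 0.1, 2.6]
finger_gap: 0.197
gripper_force: 39.3
```

servo_tool --rows '[[[0,0,0,0,0,-0.015,-1],[0,0,0,0,0,-0.027,-1],[0,0,0,0,0,-0.03,-1],[0,0,0,0,0,-0.03,-1],[0,0,0,0,0,-0.03,-1],[0,0,0,0,0,-0.03,-1],[0,0,0,0,0,0,-1]]]'

```text
t: 4.48
tcp_pos: [0.4571, 0.0625, 0.2498]
tool_rot: [0.822, 0.569, 0.005, 0.004]
force: [0.9, -0.3, -1.3]
finger_gap: 0.202
gripper_force: 39.9
```

servo_tool --rows '[[[0,0,0,0.02,-0.004,0,-1],[0,0,0,0.035,-0.007,0,-1],[0,0,0,0.035,-0.007,0,-1],[0,0,0,0.035,-0.007,0,-1],[0,0,0,0.021,-0.005,0,-1],[0,0,0,0,0,0,-1],[0,0,0,0,0,0,-1],[0,0,0,0,0,0,-1]]]'

```text
t: 5.15
tcp_pos: [0.4763, 0.2094, 0.2436]
tool_rot: [0.822, 0.569, -0.001, -0.0]
force: [-0.5, 0.4, -2.4]
finger_gap: 0.196
gripper_force: 39.8
```

Run:
```python
from h import *
s=manip.sense();i=manip.camera_info("wrist")
a=manip.snapshot("wrist")
cv2.imwrite("pics/w2.png",a);np.savez("w2.npz",K=i["K"],camera_from_world=i["camera_from_world"])
print(s["t"],s["tcp_pos"],s["tool_rot"],s["q"].round(2),s["finger_gap"],s["gripper_force"])
for p in[(.4989,.2654,.04),(.571,.2387,.04)]:print(proj("wrist",p))
```

```text
5.15 [0.47634777 0.20941809 0.24355932] [ 8.22110674e-01  5.69326594e-01 -1.11235578e-03 -1.77199364e-04] [ 0.2   0.4   1.7  -0.    1.05  0.56] 0.19592140302234728 39.807695746421814
[277.59086188 131.27111588]
[350.82044326 130.8954445 ]
```

View pics/w2.png

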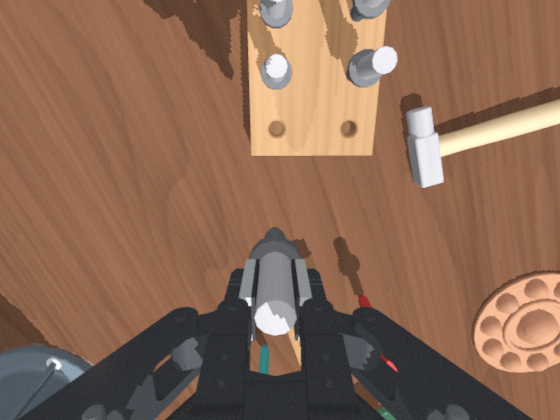

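The wrist view shows the short row at left with its empty hole at (277,128), and the long row's gap at (348,128). The short punch is held straight, with its nose tip at about (276,232).

Run:
```python
from h import *
a=cv2.imread("pics/w2.png");f=np.load("w2.npz");g=cv2.cvtColor(a,cv2.COLOR_BGR2GRAY)
for n,(u,v) in dict(S=(277,128),L=(348,128)).items():
    w=g[v-12:v+13,u-14:u+15];m=(w<95).astype(np.uint8)
    nn,l,s,c=cv2.connectedComponentsWithStats(m);k=1+np.argmax(s[1:,4])
    x=s[k][0]+s[k][2]/2-.5+u-14;y=s[k][1]+s[k][3]/2-.5+v-12
    print(n,s[k],x,y,ray("",x,y,.04,f).round(4))
print(g[222:250:2,264:290:2])
for uv in[(276,233),(276,236)]:print(ray("",*uv,.1716,f).round(4))
print(proj("",(0.4763,0.2094,0.1716),f))
```

```text
Traceback (most recent call last):
ValueError: attempt to get argmax of an empty sequence
```

Run:
```python
from h import *
a=cv2.imread("pics/w2.png");f=np.load("w2.npz");g=cv2.cvtColor(a,cv2.COLOR_BGR2GRAY)
for n,(u,v) in dict(S=(277,128),L=(348,128)).items():
    w=g[v-12:v+13,u-14:u+15];t,m=cv2.threshold(w,0,1,cv2.THRESH_BINARY_INV|cv2.THRESH_OTSU)
    nn,l,s,c=cv2.connectedComponentsWithStats(m);k=1+np.argmax(s[1:,4])
    x=s[k][0]+s[k][2]/2-.5+u-14;y=s[k][1]+s[k][3]/2-.5+v-12
    print(n,t,s[k],x,y,ray("",x,y,.04,f).round(4))
print(g[224:250:2,264:290:2])
for uv in[(276,233),(276,236)]:print(ray("",*uv,.1716,f).round(4))
print(proj("",(0.4763,0.2094,0.1716),f))
```

```text
S 166.0 [  5   5  18  17 235] 276.5 129.0 [0.4983 0.2683 0.04  ]
L 155.0 [  7   5  17  17 229] 349.0 129.0 [0.5694 0.2417 0.04  ]
[[114 114 117 124 124 121 121 118 118 119 115 113 107]
 [114 115 115 121 119 113 114 118 117 118 118 115 109]
 [116 111 110 103  75  75  73  91 118 119 117 118 115]
 [115 113 101  77  83  83  83  80  86 113 115 116 114]
 [117  93  76  79  78  83  84  80  77  79 115 117 116]
 [115  72  79  76  83  82  83  80  77  79  99 119 119]
 [103  76  78  78  78  80  81  78  76  75  76 117 118]
 [ 88  79  75  77  81  77  78  77  79  75  74  99 116]
 [ 78  79  78  78  86  83  81  78  80  79  79  76  85]
 [ 80  84  95  99 101 101  97  98  90  91  84  77  76]
 [102  99  96  98  93  96  97  97  97  96  94  95  82]
 [ 96  93 100  95  94  94  97  97  96  96  95  95  97]
 [ 95  96  96  98  99  97  98  94  94  94  98  97  96]]
[0.476  0.2106 0.1716]
[0.4752 0.2085 0.1716]
[276.93374385 234.35608961]
```

servo_tool --rows '[[[0,0,0,0.012,0,0,-1],[0,0,0,0.02,0,0,-1],[0,0,0,0.02,0,0,-1],[0,0,0,0.0102,0,0,-1],[0,0,0,0,0,0.02,-1],[0,0,0,0,0,0.035,-1],[0,0,0,0,0,0.035,-1],[0,0,0,0,0,0.02,-1]]]'

```text
t: 5.87
tcp_pos: [0.4977, 0.2673, 0.1313]
tool_rot: [0.822, 0.569, -0.002, -0.001]
force: [-1.0, -0.1, -2.0]
finger_gap: 0.201
gripper_force: 39.8
```

servo_tool --rows '[[[0,0,0,0,0,0,-1],[0,0,0,0,0,0,-1],[0,0,0,0,0,0,-1],[0,0,0,0,0,0,-1]]]'

```text
t: 6.2
tcp_pos: [0.5008, 0.2685, 0.1362]
tool_rot: [0.822, 0.569, 0.002, 0.001]
force: [-0.5, -0.6, -2.0]
finger_gap: 0.197
gripper_force: 39.7
```

Run:
```python
from h import *
s=manip.sense();i=manip.camera_info("wrist")
a=manip.snapshot("wrist");b=manip.snapshot("scene")
print(s["t"],s["tcp_pos"],s["tool_rot"],s["force"])
t=(0.4985,.2675,.05);u,v=proj("scene",t);print(u,v)
c=b[int(v)-60:int(v)+40,int(u)-65:int(u)+65]
cv2.imwrite("pics/c3.png",np.hstack([cv2.resize(c,(400,308),interpolation=cv2.INTER_CUBIC),cv2.resize(a[90:290,160:420],(400,308),interpolation=cv2.INTER_CUBIC)]))
```

```text
6.2 [0.5008071  0.26846566 0.13623524] [8.22340735e-01 5.68991538e-01 1.97863442e-03 6.55092327e-04] [-0.45258107 -0.64925467 -1.95813494]
386.0569110133357 261.19524371428685
```

View pics/c3.png

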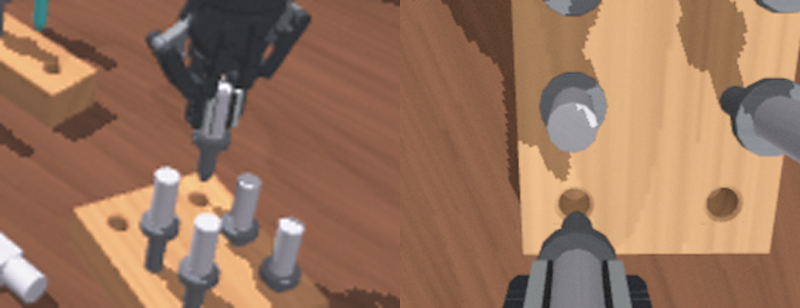

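The crop shows the nose tip at (275,228) and the short-row hole at (274,223) in wrist pixels, so it is nearly aligned. I'll check numerically.

Run:
```python
from h import *
s=manip.sense();print(s["tcp_pos"],s["tool_rot"])
print("tip",ray("wrist",275,227.8,.064).round(4),"hole",ray("wrist",273.8,222.6,.04).round(4))
print(proj("wrist",(*s["tcp_pos"][:2],.064)))
```

```text
[0.50044941 0.26844177 0.13613354] [8.22308108e-01 5.69039378e-01 1.79506580e-03 5.82252510e-04]
tip [0.5012 0.2736 0.064 ] hole [0.4985 0.269  0.04  ]
[276.55046235 234.58518797]
```

servo_tool --rows '[[[0,0,0,0,0,0.006,-1],[0,0,0,0,0,0.006,-1],[0,0,0,0,0,0.006,-1],[0,0,0,0,0,0.006,-1],[0,0,0,0,0,0.005,-1],[0,0,0,0,0,0.005,-1],[0,0,0,0,0,0,-1],[0,0,0,0,0,0,-1]]]'

```text
t: 6.97
tcp_pos: [0.4989, 0.268, 0.0997]
tool_rot: [0.822, 0.569, -0.001, -0.0]
force: [-0.1, -0.0, -1.2]
finger_gap: 0.198
gripper_force: 39.7
```

servo_tool --rows '[[[0,0,0,0,0,0.004,-1],[0,0,0,0,0,0.004,-1],[0,0,0,0,0,0.004,-1],[0,0,0,0,0,0.004,-1],[0,0,0,0,0,0,-1],[0,0,0,0,0,0,-1]]]'

```text
t: 7.47
tcp_pos: [0.499, 0.2681, 0.084]
tool_rot: [0.822, 0.569, -0.0, -0.0]
force: [0.9, 0.5, -2.4]
finger_gap: 0.201
gripper_force: 39.8
```

servo_tool --rows '[[[0,0,0,0,0,0.001,-1],[0,0,0,0,0,0,-0.3],[0,0,0,0,0,0,0],[0,0,0,0,0,0,0],[0,0,0,0,0,0,0],[0,0,0,0,0,0,0],[0,0,0,0,0,0,0]]]'

```text
t: 8.05
tcp_pos: [0.4993, 0.2682, 0.0835]
tool_rot: [0.822, 0.569, 0.0, 0.0]
force: [-0.3, -0.0, -0.1]
finger_gap: 0.497
gripper_force: 0.0
```

servo_tool --rows '[[[0,0,0,0,0,-0.02,0],[0,0,0,0,0,-0.035,0],[0,0,0,0,0,-0.035,0],[0,0,0,0,0,-0.035,0],[0,0,0,0,0,-0.035,0],[0,0,0,-0.035,0,-0.02,0],[0,0,0,-0.035,0,0,0],[0,0,0,0,0,0,0]]]'

```text
t: 8.72
tcp_pos: [0.4722, 0.1991, 0.2647]
tool_rot: [0.823, 0.568, -0.001, 0.001]
force: [-1.6, -0.7, -0.6]
finger_gap: 0.497
gripper_force: 0.0
```

servo_tool --rows '[[[0,0,0,0,0,0,0],[0,0,0,0,0,0,0],[0,0,0,0,0,0,0]]]'

```text
t: 8.97
tcp_pos: [0.4749, 0.2033, 0.2629]
tool_rot: [0.822, 0.569, 0.0, -0.0]
force: [-1.6, 0.4, -0.2]
finger_gap: 0.5
gripper_force: 0.0
```

Run:
```python
from h import *
s=manip.sense()
a=manip.snapshot("wrist");b=manip.snapshot("scene")
print(s["t"],s["tcp_pos"],s["tool_rot"],s["finger_gap"],s["gripper_force"])
u,v=proj("scene",(0.4985,.2675,.07))
c=b[int(v)-55:int(v)+45,int(u)-65:int(u)+65]
cv2.imwrite("pics/c4.png",np.hstack([cv2.resize(c,(400,308),interpolation=cv2.INTER_CUBIC),cv2.resize(a[0:210,140:413],(400,308),interpolation=cv2.INTER_CUBIC)]))
```

```text
8.9667 [0.47492786 0.20326609 0.262926  ] [ 8.22157645e-01  5.69259845e-01  3.18655870e-05 -1.86320601e-04] 0.5002696681969138 0.0
```

View pics/c4.png

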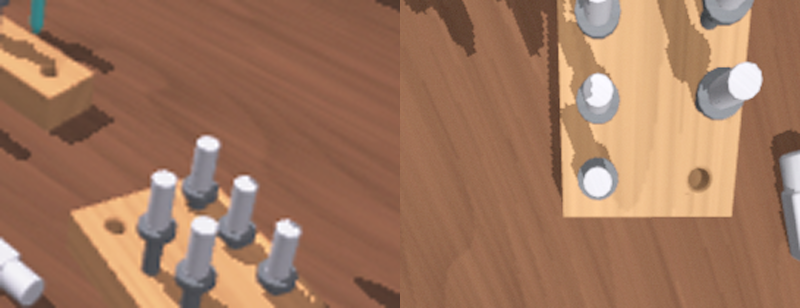

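The short punch is seated in the short row, with its collar on the wood and its head at (205,140) in the crop. Next is the long punch.

servo_tool --rows '[[[0,0,0,-0.03,0.0075,0,0],[0,0,0,-0.038,0.0095,0,0],[0,0,0,-0.038,0.0095,0,0],[0,0,0,-0.038,0.0095,0,0],[0,0,0,-0.038,0.0095,0,0],[0,0,0,-0.0314,0.0081,0,0],[0,0,0,0,0,0,0],[0,0,0,0,0,0,0]]]'

```text
t: 9.73
tcp_pos: [0.45, -0.0171, 0.263]
tool_rot: [0.823, 0.568, 0.0, -0.0]
force: [0.1, 0.1, 0.4]
finger_gap: 0.498
gripper_force: 0.0
```

servo_tool --rows '[[[0,0,0,0,0,0.02,0],[0,0,0,0,0,0.03,0],[0,0,0,0,0,0.03,0],[0,0,0,0,0,0.03,0],[0,0,0,0,0,0,0],[0,0,0,0,0,0,0]]]'

```text
t: 10.23
tcp_pos: [0.4488, -0.0143, 0.1522]
tool_rot: [0.822, 0.57, -0.001, -0.002]
force: [-0.3, 0.2, 0.1]
finger_gap: 0.5
gripper_force: 0.0
```

Run:
```python
from h import *
s=manip.sense();i=manip.camera_info("wrist")
a=manip.snapshot("wrist");print(s["t"],s["tcp_pos"],s["tool_rot"])
H,S,V=cv2.split(cv2.cvtColor(a,cv2.COLOR_BGR2HSV))
n,l,st,c=cv2.connectedComponentsWithStats(((S<40)&(V>205)).astype(np.uint8))
for k in range(1,n):
    if st[k,4]>100 and 200<c[k][0]<350: print(st[k],c[k].round(1),ray("",*c[k],.133,i).round(4))
print(proj("",(*s["tcp_pos"][:2],.133),i))
```

```text
10.2333 [ 0.44877827 -0.01432631  0.1521837 ] [ 0.82164007  0.57000174 -0.00138244 -0.001922  ]
[262 260  33  29 705] [277.7 273.8] [ 0.4489 -0.0145  0.133 ]
[277.42751172 273.52335432]
```

Centred to within a millimetre; descend and grip.

servo_tool --rows '[[[0,0,0,0,0,0.015,0],[0,0,0,0,0,0.015,0],[0,0,0,0,0,0.01,0],[0,0,0,0,0,0,0],[0,0,0,0,0,0,0]]]' --squeeze 80

```text
t: 10.7
tcp_pos: [0.4507, -0.0158, 0.1147]
tool_rot: [0.822, 0.569, 0.001, 0.001]
force: [0.5, -0.4, -0.5]
finger_gap: 0.501
gripper_force: 0.0
```

servo_tool --rows '[[[0,0,0,0,0,0,-1],[0,0,0,0,0,0,-1],[0,0,0,0,0,0,-1],[0,0,0,0,0,0,-1],[0,0,0,0,0,0,-1],[0,0,0,0,0,0,-1]]]'

```text
t: 11.2
tcp_pos: [0.4503, -0.0161, 0.1148]
tool_rot: [0.822, 0.569, 0.001, 0.001]
force: [-0.9, 0.1, 6.6]
finger_gap: 0.192
gripper_force: 77.7
```

servo_tool --rows '[[[0,0,0,0,0,-0.015,-1],[0,0,0,0,0,-0.025,-1],[0,0,0,0,0,-0.035,-1],[0,0,0,0,0,-0.035,-1],[0,0,0,0,0,-0.035,-1],[0,0,0,0,0,-0.025,-1],[0,0,0,0,0,0,-1],[0,0,0,0,0,0,-1]]]'

```text
t: 11.87
tcp_pos: [0.4499, -0.016, 0.2849]
tool_rot: [0.822, 0.569, 0.001, 0.002]
force: [-0.3, 0.2, -3.1]
finger_gap: 0.19
gripper_force: 78.7
```

servo_tool --rows '[[[0,0,0,-0.02,0.0104,0,-1],[0,0,0,-0.0311,0.0161,0,-1],[0,0,0,-0.0311,0.0161,0,-1],[0,0,0,-0.0311,0.0161,0,-1],[0,0,0,-0.0311,0.0161,0,-1],[0,0,0,-0.0311,0.0161,0,-1],[0,0,0,-0.0311,0.0161,0,-1],[0,0,0,-0.0311,0.0161,0,-1]]]'

```text
t: 12.53
tcp_pos: [0.4797, -0.2825, 0.2807]
tool_rot: [0.822, 0.569, -0.001, -0.003]
force: [0.2, -0.2, -1.6]
finger_gap: 0.188
gripper_force: 78.6
```

servo_tool --rows '[[[0,0,0,-0.03,0.0155,0,-1],[0,0,0,-0.0125,0.0067,0,-1],[0,0,0,0,0,0,-1],[0,0,0,0,0,0,-1],[0,0,0,0,0,0,-1],[0,0,0,0,0,0,-1]]]'

```text
t: 13.03
tcp_pos: [0.4863, -0.3273, 0.2824]
tool_rot: [0.822, 0.57, -0.0, -0.002]
force: [0.2, 0.4, -1.7]
finger_gap: 0.192
gripper_force: 78.6
```

Run:
```python
from h import *
s=manip.sense();i=manip.camera_info("wrist")
a=manip.snapshot("wrist")
cv2.imwrite("pics/w5.png",a);np.savez("w5.npz",K=i["K"],camera_from_world=i["camera_from_world"],tcp=s["tcp_pos"])
print(s["t"],s["tcp_pos"],s["tool_rot"],s["finger_gap"],s["gripper_force"])
print(proj("wrist",(.5078,-.2735,.1)),proj("wrist",(*s["tcp_pos"][:2],s["tcp_pos"][2]-.105)))
```

```text
13.0333 [ 0.48630462 -0.32731226  0.28244057] [ 8.21876808e-01  5.69663167e-01 -9.41554679e-05 -1.54283152e-03] 0.1915201582221608 78.62073540687561
[277.68099884 136.02929871] [276.46235578 218.02710736]
```

View pics/w5.png

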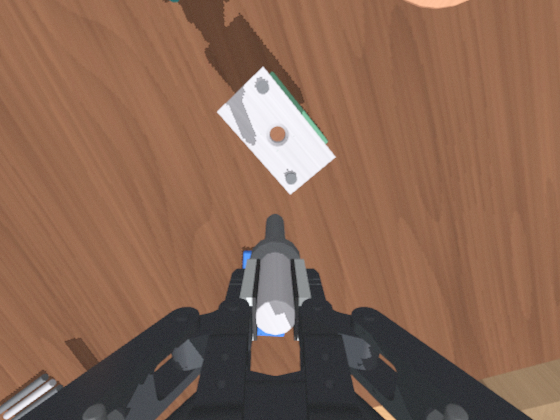

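The wrist view shows the jig's guide plate with its hole at (278,134) and screw heads at (262,87) and (291,177). The long punch is held straight, with its tip at about (276,216).

Run:
```python
from h import *
a=cv2.imread("pics/w5.png");f=np.load("w5.npz");H,S,V=cv2.split(cv2.cvtColor(a,cv2.COLOR_BGR2HSV))
n,l,s,c=cv2.connectedComponentsWithStats(((S<50)&(V>110)).astype(np.uint8))
k=l[120,300];cn=cv2.findContours((l==k).astype(np.uint8),cv2.RETR_EXTERNAL,cv2.CHAIN_APPROX_NONE)[0][0]
r=cv2.minAreaRect(cn);print("plate",s[k],r,ray("",*r[0],.1,f).round(4))
w=(S[119:150,263:294]>60).astype(np.uint8);n,l,s,c=cv2.connectedComponentsWithStats(w);k=1+np.argmax(s[1:,4])
x=263+s[k][0]+s[k][2]/2-.5;y=119+s[k][1]+s[k][3]/2-.5
print("hole",s[k],x,y,ray("",x,y,.1,f).round(4), "tcp",manip.sense()["tcp_pos"])
```

```text
plate [ 217   66  119  129 6967] ((275.1311340332031, 131.057373046875), (116.76964569091797, 64.91470336914062), 50.194427490234375) [ 0.5068 -0.2678  0.1   ]
hole [  7   8  15  14 173] 277.0 133.5 [ 0.5077 -0.2706  0.1   ] tcp [ 0.48655682 -0.32749792  0.28289213]
```

servo_tool --rows '[[[0,0,0,0.012,0,0,-1],[0,0,0,0.018,0,0,-1],[0,0,0,0.018,0,0,-1],[0,0,0,0.0123,0,0,-1],[0,0,0,0,0,0.02,-1],[0,0,0,0,0,0.022,-1],[0,0,0,0,0,0.02,-1],[0,0,0,0,0,0,-1]]]' --squeeze 110

```text
t: 13.75
tcp_pos: [0.5062, -0.2699, 0.2178]
tool_rot: [0.822, 0.57, -0.001, -0.004]
force: [-1.1, 0.8, -2.2]
finger_gap: 0.184
gripper_force: 107.4
```

servo_tool --rows '[[[0,0,0,0,0,0,-1],[0,0,0,0,0,0,-1],[0,0,0,0,0,0,-1],[0,0,0,0,0,0,-1]]]'

```text
t: 14.08
tcp_pos: [0.5088, -0.2735, 0.2228]
tool_rot: [0.822, 0.569, 0.0, 0.001]
force: [-0.5, -0.3, -1.8]
finger_gap: 0.185
gripper_force: 107.4
```

Run:
```python
from h import *
s=manip.sense();i=manip.camera_info("wrist")
a=manip.snapshot("wrist");b=manip.snapshot("scene")
np.savez("w6.npz",K=i["K"],camera_from_world=i["camera_from_world"],tcp=s["tcp_pos"])
print(s["t"],s["tcp_pos"],s["tool_rot"],s["force"],s["gripper_force"])
t=s["tcp_pos"]-[0,0,.105];u,v=proj("scene",t);print(u,v,proj("",t,i),proj("",(.508,-.271,.1),i))
c=b[int(v)-50:int(v)+50,int(u)-65:int(u)+65]
cv2.imwrite("pics/c6.png",np.hstack([cv2.resize(c,(400,308),interpolation=cv2.INTER_CUBIC),cv2.resize(a[160:260,210:340],(400,308),interpolation=cv2.INTER_CUBIC)]))
```

```text
14.0833 [ 0.50884474 -0.2734715   0.22283554] [8.22260925e-01 5.69108643e-01 4.26778137e-04 1.46347765e-03] [-0.46782596 -0.26322552 -1.75560787] 107.37266063690186
251.68015391679293 164.89424093028435 [276.23514339 218.08355856] [274.1818741  208.69543443]
```

View pics/c6.png

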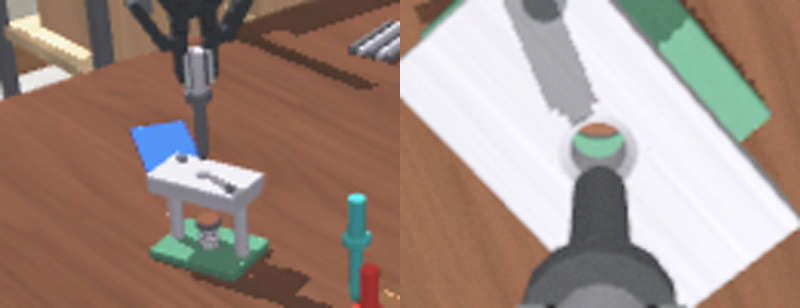

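The crop shows the hole ring at (274.4,208.7), exactly where my estimate projects, and the tip just short of it. Lowering into the hole.

servo_tool --rows '[[[0,0,0,0,0,0.004,-1],[0,0,0,0,0,0.004,-1],[0,0,0,0,0,0.004,-1],[0,0,0,0,0,0.004,-1],[0,0,0,0,0,0.004,-1],[0,0,0,0,0,0,-1],[0,0,0,0,0,0,-1],[0,0,0,0,0,0,-1]]]'

```text
t: 14.85
tcp_pos: [0.5082, -0.273, 0.2013]
tool_rot: [0.822, 0.569, 0.0, 0.0]
force: [0.1, -0.2, -1.5]
finger_gap: 0.182
gripper_force: 107.4
```

servo_tool --rows '[[[0,0,0,0.0015,0,0.002,-1],[0,0,0,0,0,0.006,-1],[0,0,0,0,0,0.006,-1],[0,0,0,0,0,0.006,-1],[0,0,0,0,0,0.007,-1],[0,0,0,0,0,0.007,-1],[0,0,0,0,0,0.007,-1],[0,0,0,0,0,0,-1]]]'

```text
t: 15.52
tcp_pos: [0.5083, -0.2714, 0.1586]
tool_rot: [0.822, 0.569, -0.0, -0.001]
force: [0.3, -0.1, -2.1]
finger_gap: 0.185
gripper_force: 107.3
```

servo_tool --rows '[[[0,0,0,0,0,0.003,-1],[0,0,0,0,0,0.003,-1],[0,0,0,0,0,0.003,-1],[0,0,0,0,0,0.003,-1],[0,0,0,0,0,0.003,-1],[0,0,0,0,0,0,-1],[0,0,0,0,0,0,-1],[0,0,0,0,0,0,-1]]]'

```text
t: 16.18
tcp_pos: [0.5087, -0.2717, 0.1459]
tool_rot: [0.822, 0.569, 0.0, 0.0]
force: [-1.6, 0.8, 4.9]
finger_gap: 0.183
gripper_force: 108.0
```

servo_tool --rows '[[[0,0,0,0,0,0.002,-1],[0,0,0,0,0,0.002,-1],[0,0,0,0,0,0.002,-1],[0,0,0,0,0,0.002,-1],[0,0,0,0,0,0,-1],[0,0,0,0,0,0,-1],[0,0,0,0,0,0,-1]]]'

```text
t: 16.77
tcp_pos: [0.5087, -0.2717, 0.1381]
tool_rot: [0.822, 0.569, 0.0, 0.0]
force: [-2.1, 1.1, 7.3]
finger_gap: 0.184
gripper_force: 108.2
```

servo_tool --rows '[[[0,0,0,0,0,0.001,-1],[0,0,0,0,0,0.001,-1],[0,0,0,0,0,0,-1],[0,0,0,0,0,0,-1],[0,0,0,0,0,0,-1]]]'

```text
t: 17.18
tcp_pos: [0.5088, -0.2717, 0.1363]
tool_rot: [0.822, 0.569, 0.0, 0.0]
force: [-1.9, 1.6, 8.7]
finger_gap: 0.186
gripper_force: 108.3
```

servo_tool --rows '[[[0,0,0,0,0,0.001,-1],[0,0,0,0,0,0.001,-1],[0,0,0,0,0,0,-1],[0,0,0,0,0,0,-1],[0,0,0,0,0,0,-1]]]'

```text
t: 17.6
tcp_pos: [0.5088, -0.2717, 0.135]
tool_rot: [0.822, 0.569, 0.0, 0.001]
force: [-2.9, 1.2, 11.9]
finger_gap: 0.183
gripper_force: 109.0
```

servo_tool --rows '[[[0,0,0,0,0,0.001,-1],[0,0,0,0,0,0,-1],[0,0,0,0,0,0,-1],[0,0,0,0,0,0,-1]]]'

```text
t: 17.93
tcp_pos: [0.5088, -0.2717, 0.1349]
tool_rot: [0.822, 0.569, 0.0, 0.001]
force: [-3.5, 2.4, 17.0]
finger_gap: 0.184
gripper_force: 109.6
```

The TCP has stopped at 0.135 while the force climbs, so the collar is home. One check picture.

servo_tool --rows '[[[0,0,0,0,0,0,-1],[0,0,0,0,0,0,-1],[0,0,0,0,0,0,-1],[0,0,0,0,0,0,-1],[0,0,0,0,0,0,-1],[0,0,0,0,0,0,-1]]]'

```text
t: 18.43
tcp_pos: [0.5088, -0.2717, 0.1349]
tool_rot: [0.822, 0.569, 0.0, 0.001]
force: [-3.4, 2.8, 18.1]
finger_gap: 0.188
gripper_force: 109.6
```

Run:
```python
from h import *
a=manip.snapshot("wrist");b=manip.snapshot("scene")
cv2.imwrite("pics/c7.png",np.hstack([cv2.resize(b[115:215,186:316],(400,308),interpolation=cv2.INTER_CUBIC),cv2.resize(a[160:310,180:375],(400,308),interpolation=cv2.INTER_CUBIC)]))
```

```text
(no output)
```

View pics/c7.png

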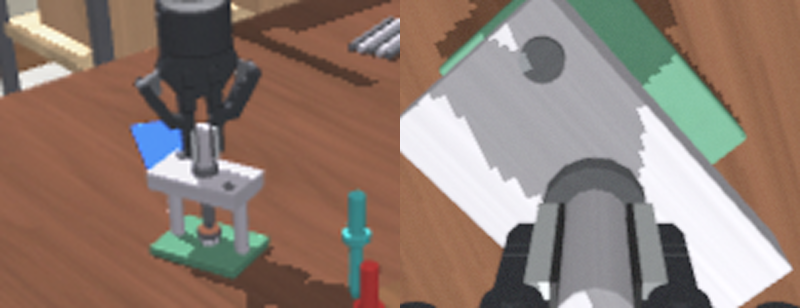

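The collar lies flat on the guide plate and the anvil is pushed down, at (209,233) in the crop. Handing in.

```bash
python3 -c "
from station import manip
print(manip.sign_off())"
```

```text
the job is handed in; nothing more can be done
None
```

The job is handed in at about 18.5 s: the short punch stands released in the short row's empty hole, and the long punch is held pressed in the jig with its collar on the guide plate (wrist force about 18 N); sign-off gave no verdict.

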